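Feel along a new bass bar

TASK

On the bench a violin top lies hollow side up in its padded cradle, with a new pale bass bar glued along it. Run the fingertips lightly along the top of the bar in one slow stroke, from its end in the narrow bout to its end in the wide bout, staying in touch with it over its whole length, then lift clear. Do not press hard, do not grasp or lift the plate, and leave the spool clamps, jar and chisel as they are.

Things in the scene. Friction and masses are not known exactly. Their poses are not given: they have to be found in the camera images.
- cradle: fixed mid-brown wooden board 400 x 235 x 18 mm under the violin plate, with four dark sponge pads on it; origin at the centre of its underside on the bench, x along its length towards the plate's narrow bout, z up
- plate: dark brown violin top 355 mm long, 205 mm wide at the wide bout, 110 at the waist, 166 at the narrow bout; flat inner floor 4 mm above its underside, rim 3 mm higher, black f-holes. Origin: centre of its underside, 34 mm above the bench at rest; x towards the narrow bout, z up. Held level; pressed anywhere it sinks straight down on its pads, 3.3 mm per N, at most 12, and springs back
- bar: the bass bar, a pale ridge fixed on the plate's inner floor 10 mm to the side of its centre line, 270 mm long, 7 mm wide. Origin: middle of its underside, 38 mm above the bench at rest; x along the bar, narrow-bout end at +135 mm, wide-bout end at -135 mm; z up. Its top is arched: 12 mm above the origin in the middle, 4 mm at the ends, in between 4 + 8 (1 - (x/135)^2) mm. It sinks with the plate
- bar_narrow_end (a point): the top of the bar at its very end in the narrow bout, where the stroke starts
- bar_wide_end (a point): the top of the bar at its very end in the wide bout, where the stroke finishes
- spool_a: loose natural-wood spool clamp standing on the cradle board in one waist of the plate: two discs 28 mm across on a rod, 58 mm tall, 60 g; origin at the centre of its underside. Leave alone
- spool_b: the same clamp in red, standing in the other waist. Leave alone
- jar: loose glue jar 60 mm across and 70 mm tall with a brass lid, standing on the bench beyond the wide end of the cradle; origin at the centre of its underside. Leave alone
- chisel: loose wood-handled chisel 200 mm long lying on the bench along the cradle's far side; origin on its underside. Leave alone

How it is judged:
On the way, in this order (a step that is already met when the one before it is completed fails the run):
1. the fingertips touch the bar within 30 mm of its narrow-bout end (contact force between the fingers and bar above 0.15 N and x of the grasp point in the frame of bar above 0.105 m), for 0.1 s.
2. still touching the bar, 30 to 60 mm from that end (contact force between the fingers and bar above 0.15 N and x of the grasp point in the frame of bar between 0.075 and 0.105 m), for 0.1 s.
3. still touching the bar, 60 to 90 mm from that end (contact force between the fingers and bar above 0.15 N and x of the grasp point in the frame of bar between 0.045 and 0.075 m), for 0.1 s.
4. still touching the bar, 90 to 120 mm from that end (contact force between the fingers and bar above 0.15 N and x of the grasp point in the frame of bar between 0.015 and 0.045 m), for 0.1 s.
5. still touching the bar, 120 to 150 mm from that end (contact force between the fingers and bar above 0.15 N and x of the grasp point in the frame of bar between -0.015 and 0.015 m), for 0.1 s.
6. still touching the bar, 150 to 180 mm from that end (contact force between the fingers and bar above 0.15 N and x of the grasp point in the frame of bar between -0.045 and -0.015 m), for 0.1 s.
7. still touching the bar, 180 to 210 mm from that end (contact force between the fingers and bar above 0.15 N and x of the grasp point in the frame of bar between -0.075 and -0.045 m), for 0.1 s.
8. still touching the bar, 210 to 240 mm from that end (contact force between the fingers and bar above 0.15 N and x of the grasp point in the frame of bar between -0.105 and -0.075 m), for 0.1 s.
9. the fingertips touch the bar within 30 mm of its wide-bout end (contact force between the fingers and bar above 0.15 N and x of the grasp point in the frame of bar below -0.105 m), for 0.1 s.
At the end, for the whole second after the job is handed in: after the stroke the plate is back at its rest height (within 2 mm) and still, and the clamps, jar and chisel are within 15 mm of where they stood, the clamps and jar upright (z of plate in the frame of cradle between 0.032 and 0.036 m and linear speed of plate below 0.01 m/s and distance of each of spool_a, spool_b, jar, chisel from where it was at the start of the episode below 0.015 m and angle between each of spool_a, spool_b, jar's own z axis and vertical below 0.15 rad); the robot touches nothing.
It fails at once if the fingers press on the plate or its bar with more than 10 N (contact force between the fingers and plate above 10 N).
It fails at once if the plate is lifted more than 6 mm off its pads (z of plate in the frame of cradle above 0.04 m).
It fails at once if a spool clamp, the jar or the chisel is moved more than 15 mm or lifted (distance of any of spool_a, spool_b, jar, chisel from where it was at the start of the episode above 0.015 m).
It also fails if it takes over 42 s, if anything falls off the work surface, if the arm or the gripper's body presses on something with over 40 N, if the wrist force passes 120 N, or if a joint passes its speed limit or range.

ROBOT

A 7-joint arm with a two-finger parallel gripper is mounted at the origin on the work surface. World frame = base frame: x ahead of the robot, y to its left, z up, the work surface at z = 0. Lengths are in m, angles in rad, forces in N, time in s.
With the tool pointing down it reaches from about 0.425 to 0.925 m from the base axis. Payload 6.8 kg.
Tool frame: the origin (TCP) lies at the very end of the fingers, on their centre line; the grasp point (between the pads) lies 19 mm behind it (grip_point_offset is the distance from the TCP to the grasp point, in m); z points along the fingers, y is the line along which they close (so a half turn about z gives the same grasp; the last joint's range is limited). The gripper opens to 85 mm and grips with 20 to 120 N. Pads are 22 mm wide; open, the fingers measure 114 mm over their backs; the gripper's body (76 mm by 85 mm) begins 54 mm behind the grasp point. The pads swing forward as they close: fully open they stand 13 mm farther back than shut.
Start: joints at [-1.264, 0.477, 0.022, 1.555, -0.011, 1.109, -0.083], TCP at [0.272, 0.618, 0.231] pointing down, gripper open.
Joint ranges: [-2.96, 2.96], [-0.34, 2.1], [-1.41, 1.46], [0.24, 2.44], [-1.37, 4.51], [0.17, 1.92], [-2.96, 2.96]. Speed limits (rad/s): [2.39, 2.39, 3.14, 3.14, 3.14, 3.14, 3.14].

INTERFACE

Orientations are given as a unit quaternion [w, x, y, z].
In Python, from station import * gives the robot as it stands.
- The arm moves only by the tool carry_out, never from a script. Its argument "rows" is text: rows parted by semicolons, each of 4 numbers parted by spaces: the shift along the world's x, y, z in mm, then the turn about the world's z in degrees. In form: dx dy dz yaw; .... A call has 1 to 10 rows; each row shifts and turns the commanded pose from where the row before left it; what a row does not reach is not made up. A row lasts 1/8 s, in which the tool goes at most 62.5 mm and 10.7 degrees, less where a joint would pass 70% of its speed; a pose out of reach is approached as far as the arm can. A call is refused whole if a number of a shift passes 62.5 or a number of a turn 10.7, either way. A call with a gripper value outside its range is refused whole. "claw" is the finger opening in mm, from 0 to 85.4, set as the call begins (left out, the last holds). The fingers move at their own pace and stop on an object; "force" is the grip in N (left out, the last holds). Time passes only in rows, so rows that do not move let the fingers close. It gives the time, the measured TCP pose, the force, the opening and the grip force at its end, in the units of the state.
- get_obs(): the state, without advancing time (a new reading comes with each control period).
- read_camera(name): name is "scene" or "top"; returns a dict with "img" (400x640x3 uint8, blue, green, red), "fov_y" (degrees; the focal length in pixels is half the picture's height over the tangent of half this angle, whatever the lens; pixels are square), "cx", "cy" (the principal point, pixels), "world_to_cam" (4x4, takes a point from world to camera coordinates). Camera axes: x right, y up, looking along -z (the intrinsics and any distortion apply to the point x, -y, -z); pixel columns grow to the right and rows downward; lengths in m; the calibration is good to about 2 mm. A picture is of the moment at which its call begins. There is no depth.
- hand_in(): hands the job in; it is judged then, once.
Trained networks look in the newest picture that a camera, given by its name, has taken for a name from the list of things; names that differ only in an ending like _2 or _b are one class to them, and where a whole thing is asked for, a point or a joint stands for the part that bears it (a point fixed in the world has none). Each returns a list of dicts, best first, with "confidence" (0 to 1); they miss things now and then, are a little off and sometimes report something else, mostly with a low value. They report only what shows in the picture. A call takes as long as a camera call.
- recognise(camera, thing): "centre" ([column, row] in pixels, amid what is visible of it).
- outline_of(camera, thing): "pixels" (400x640 bool, what is visible of it) and "centre" ([column, row] in pixels, amid what is visible of it).
- place_of(camera, thing): "centre" ([column, row] in pixels: a listed point, or the origin of a listed thing).
The state is a dict: "t": time; "q": joint angles; "joint_vel": joint speeds; "joint_torque": joint torques, N m; "eef_pos": TCP position; "tool_rot": TCP orientation; "contact_force": force on the tool from outside, world axes, zero at the start; "torque": the same for the moment, N m; "gripper_width": opening from 0.0 (shut) to 1.0 (fully open); "grasp_force": force on a finger pad.
Only numpy, scipy, OpenCV 4.12 (cv2) and the standard library are available. Lean on these libraries where they do the work, as an engineer would, in place of code of your own. Each camera call takes 0.05 s, during which the arm holds its last target. There are 200 camera calls.

## Working session

There is one attempt and no reset: what is moved stays moved. The work goes in short steps, Python scripts to look and compute and a tool call to move; the robot and the scene stay as the last step left them, time stands still between calls to the robot, and variables do not carry over. Pictures are saved under pics/ and viewed, at most 10 in all, crops included, and the job is handed in when it is done.

Besides the shell and the picture viewer there is one more tool, called in YAML: its name, and indented under it one key for each argument. carry_out: Moves the arm, as the interface text tells. Its arguments: {"type":"object","properties":{"rows":{"type":"string"},"claw":{"type":"number"},"force":{"type":"number"}},"required":["rows"]}

```bash
mkdir -p pics
cat > h.py <<'E'
from station import *
import numpy as np, cv2
def ray(c,px):
    f=200/np.tan(np.radians(c["fov_y"])/2); M=np.array(c["world_to_cam"])
    d=np.array([(px[0]-c["cx"])/f,-(px[1]-c["cy"])/f,-1.]); R=M[:3,:3]
    return -R.T@M[:3,3], R.T@d
def at(c,px,z):
    o,d=ray(c,px); return o+d*(z-o[2])/d[2]
E
python3 - <<'E'
from h import *
for n in("top","scene"):
    c=read_camera(n); cv2.imwrite(f"pics/{n}1.png",c["img"])
    print(n,{k:v for k,v in c.items() if k not in("img","world_to_cam")},ray(c,(320,200)))
    for t,z in(("bar_narrow_end",.042),("bar_wide_end",.042),("bar",.038),("plate",.034),("spool_a",.018),("jar",0),("cradle",0)):
        for r in place_of(n,t)[:2]: print(t,round(r["confidence"],2),np.round(r["centre"]),at(c,r["centre"],z).round(4))
o=get_obs();print(o)
E
```

```text
top {'fov_y': 56.83348713391899, 'cx': 319.0525822949057, 'cy': 193.95434557468616} (array([ 0.47636146, -0.02914816,  0.77115311]), array([ 0.16756706,  0.02020223, -0.98579269]))
bar_narrow_end 0.7 [297. 194.] [0.6134 0.0326 0.042 ]
bar_wide_end 0.91 [419. 245.] [ 0.5098 -0.2068  0.042 ]
bar 0.75 [359. 219.] [ 0.5627 -0.0916  0.038 ]
plate 0.95 [359. 215.] [ 0.571  -0.0919  0.034 ]
spool_a 0.66 [339. 249.] [ 0.5039 -0.052   0.018 ]
spool_a 0.52 [376. 174.] [ 0.6584 -0.1313  0.018 ]
jar 0.61 [465. 293.] [ 0.4171 -0.3034  0.    ]
cradle 0.56 [359. 215.] [ 0.5751 -0.0959  0.    ]
scene {'fov_y': 50.53062002062292, 'cx': 320.65537115347405, 'cy': 196.6338863783532} (array([1.02976749, 0.09297765, 0.67070147]), array([-0.56133543, -0.15862781, -0.81228396]))
bar_narrow_end 0.9 [352. 217.] [0.6141 0.0352 0.042 ]
bar_wide_end 0.68 [244. 143.] [ 0.5038 -0.2171  0.042 ]
bar 0.79 [297. 178.] [ 0.5555 -0.0873  0.038 ]
plate 0.74 [294. 183.] [ 0.5661 -0.0905  0.034 ]
plate 0.55 [245. 147.] [ 0.5092 -0.2151  0.034 ]
spool_a 0.63 [263. 222.] [ 0.6573 -0.1194  0.018 ]
spool_a 0.61 [325. 166.] [ 0.4949 -0.0487  0.018 ]
jar 0.55 [228. 119.] [ 0.412  -0.2998  0.    ]
cradle 0.95 [293. 194.] [ 0.5684 -0.0932  0.    ]
{'t': 0.8, 'q': array([-1.26410704,  0.47695678,  0.02240579,  1.5554009 , -0.01151179,
        1.10931911, -0.0831013 ]), 'joint_vel': array([-0.00109318,  0.00143939,  0.00021382,  0.00061926, -0.00053391,
        0.00011031,  0.00030598]), 'joint_torque': array([-7.09113319e-04, -5.96273303e+01,  1.60580456e+00, -2.81552321e+01,
        1.23947140e-02,  1.46043061e-03, -2.10675040e-05]), 'eef_pos': array([0.27202216, 0.61777439, 0.23133664]), 'tool_rot': array([-8.38883378e-06,  2.05927129e-01,  9.78567329e-01,  2.34907322e-05]), 'contact_force': array([ 0.5451033 , -1.3027655 ,  0.27506751]), 'torque': array([-0.03992407,  0.00017148,  0.04185141]), 'grasp_force': 0.0, 'gripper_width': 0.9983700061732269}
```

Run:
```python
import cv2
a=cv2.imread("pics/top1.png")[120:340,230:510]; cv2.imwrite("pics/c1.png",cv2.resize(a,None,fx=2.7,fy=2.7))
```

```text
(no output)
```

View pics/c1.png

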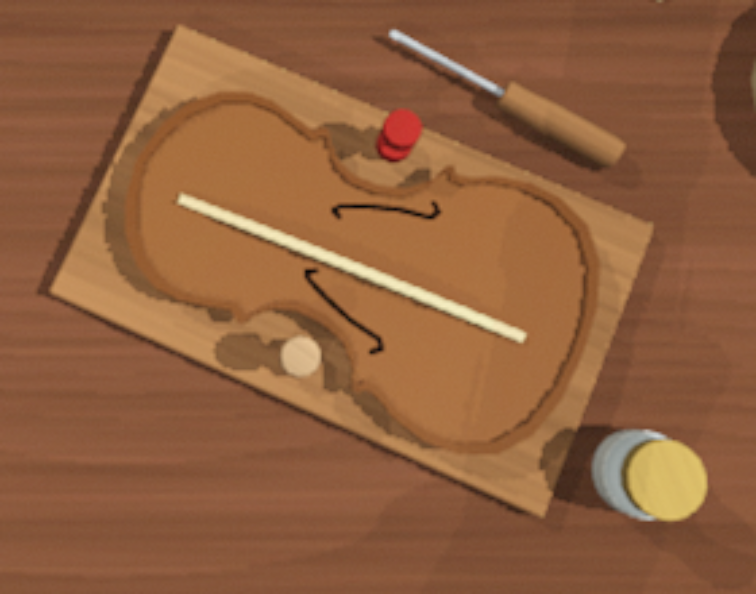

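View pics/scene1.png

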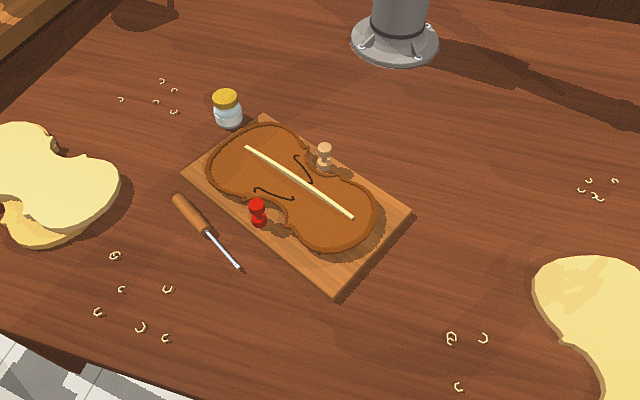

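The crop shows the bar ends near full-picture pixels (296,194) and (424,245) in top; scene has them near (352,217) and (246,147). The spools stand in the waists, about 80 mm from the bar, and the jar is beyond the wide end. Next I'll segment the bar.

Run:
```python
from h import *
for n,box in(("top",(280,180,440,260)),("scene",(235,135,362,228))):
    c=read_camera(n); im=c["img"].astype(int); m=np.zeros((400,640),bool)
    x0,y0,x1,y1=box; m[y0:y1,x0:x1]=(im[...,0]>105)[y0:y1,x0:x1]&(im[...,1]>140)[y0:y1,x0:x1]
    k,l,s,_=cv2.connectedComponentsWithStats(m.astype(np.uint8)); j=1+np.argmax(s[1:,4]); v,u=np.nonzero(l==j)
    # project pixels iterating with arch height
    P=np.array([at(c,(a,b),.044) for a,b in zip(u,v)]); 
    for it in range(3):
        vx,vy,cx,cy=cv2.fitLine(P[:,:2].astype(np.float32),cv2.DIST_L2,0,.01,.01).ravel()
        if vy<0: vx,vy=-vx,-vy
        t=(P[:,0]-cx)*vx+(P[:,1]-cy)*vy; mid=(t.min()+t.max())/2; x=np.clip(t-mid,-.135,.135)
        zz=.042+.008*(1-(x/.135)**2); P=np.array([at(c,(a,b),z) for a,b,z in zip(u,v,zz)])
    print(n,j,s[j],"len",t.max()-t.min(),"mid",cx+mid*vx,cy+mid*vy,"ang",np.degrees(np.arctan2(vy,vx)))
    for e in(t.max(),t.min()): print(cx+e*vx,cy+e*vy)
    for q in("bar_narrow_end","bar_wide_end"):
        for r in place_of(n,q)[:1]: print(q,r["centre"],at(c,r["centre"],.042))
```

```text
top 1 [296 192 129  55 636] len 0.27199497879944334 mid 0.563110311960602 -0.0908551851616618 ang 67.40646
0.6153593364430753 0.034704985950348904
0.5108612874781288 -0.21641535627367248
bar_narrow_end [294.8, 192.5] [0.61587553 0.03647784 0.042     ]
bar_wide_end [420.8, 243.7] [ 0.51303586 -0.21021634  0.042     ]
scene 2 [244 145 110  74 481] len 0.2690123435702462 mid 0.5623145621984639 -0.08878739585707107 ang 67.398735
0.6140073956734634 0.03538893594718563
0.5106217287234643 -0.2129637276613278
bar_narrow_end [352.1, 214.7] [0.60930838 0.03418443 0.042     ]
bar_wide_end [242.0, 144.7] [ 0.51048151 -0.21902998  0.042     ]
```

carry_out:
  rows: "15 -25 0 1.2;30 -50 0 0;32 -55 0 0;32 -55 0 0;32 -55 0 0;32 -55 0 0;32 -55 0 0;32 -55 0 0;32 -55 0 0;32 -55 0 0"
  claw: 0
  force: 20

```text
t: 2.35
eef_pos: [0.5694, 0.1089, 0.2317]
tool_rot: [0.0, 0.196, 0.981, 0.0]
contact_force: [-0.1, 0.7, 0.1]
gripper_width: -0.001
grasp_force: 0.0
```

carry_out:
  rows: "15 -35 0 0;15 -30 -10 0;6.6 -15 -30 0;0 0 -40 0;0 0 -40 0;0 0 -25 0;0 0 -11 0;0 0 0 0;0 0 0 0;0 0 0 0"

```text
t: 3.6
eef_pos: [0.6059, 0.0307, 0.0765]
tool_rot: [0.001, 0.196, 0.981, 0.0]
contact_force: [-0.1, -0.8, 0.9]
gripper_width: -0.001
grasp_force: 0.0
```

Run:
```python
from h import *
o=get_obs();print(o["t"],o["eef_pos"],o["contact_force"],o["tool_rot"])
c=read_camera("scene");d=read_camera("top")
a=cv2.resize(c["img"][120:270,200:420],None,fx=3,fy=3);cv2.imwrite("pics/s2.png",a)
b=cv2.resize(d["img"][120:280,240:460],None,fx=3,fy=3);cv2.imwrite("pics/t2.png",b)
```

```text
3.6 [0.60587762 0.03068841 0.07647456] [-0.14084345 -0.81594569  0.87432523] [9.48157453e-04 1.95655995e-01 9.80672057e-01 3.85788638e-04]
```

View pics/s2.png

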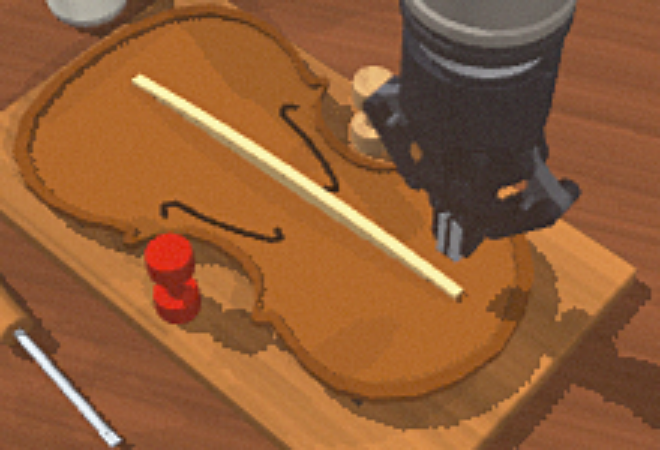

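Fingers hover a few mm off the bar's narrow end; I'll correct by the measured pose and descend gently.

carry_out:
  rows: "2 -3.5 0 0;2 -3.5 -5 0;0 0 -8 0;0 0 -8 0;0 0 -5 0;0 0 -3 0;0 0 -2 0;0 0 0 0;0 0 0 0"

```text
t: 4.82
eef_pos: [0.6092, 0.0236, 0.0445]
tool_rot: [0.0, 0.196, 0.981, 0.0]
contact_force: [0.3, 0.2, -0.3]
gripper_width: -0.001
grasp_force: 0.0
```

Run:
```python
from h import *
F=[]
for i in range(6):
    c=read_camera("scene" if i else "top"); o=get_obs(); F.append(o["contact_force"])
    if i==0: t=c
print(o["t"],o["eef_pos"],np.mean(F,0),np.std(F,0))
a=np.hstack([cv2.resize(c["img"][160:240,290:390],None,fx=4,fy=4),cv2.resize(t["img"][150:230,260:360],None,fx=4,fy=4)]);cv2.imwrite("pics/s3.png",a)
```

```text
5.125 [0.60913471 0.02363803 0.04439422] [ 0.16220931  0.05715125 -0.27109858] [0.46241237 0.56905333 0.47246978]
```

View pics/s3.png

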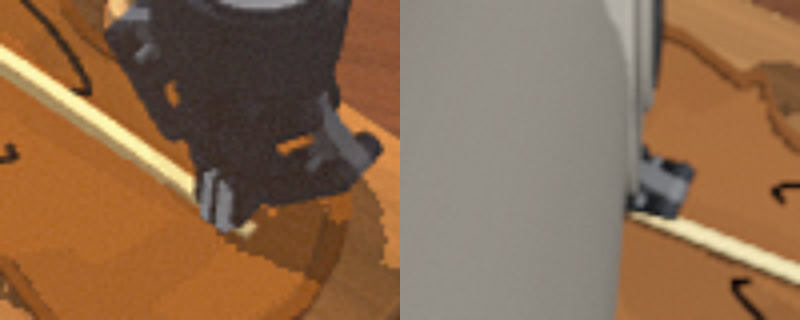

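The fingertips are over the bar's end (its tip just shows beyond them), about at touching height. Pressing 3.5 mm more.

carry_out:
  rows: "0 0 -1 0;0 0 -1 0;0 0 -1 0;0 0 -0.5 0;0 0 0 0;0 0 0 0"

```text
t: 5.88
eef_pos: [0.6091, 0.0236, 0.0409]
tool_rot: [0.0, 0.196, 0.981, 0.0]
contact_force: [0.5, -0.2, 1.4]
gripper_width: 0.001
grasp_force: 0.5
```

```bash
cat > f.py <<'E'
from h import *
F=[]
for i in range(12):
    c=read_camera("scene"); o=get_obs(); F.append(o["contact_force"])
d=o["eef_pos"]-[.5627,-.0898,0]; x=d[0]*.3843+d[1]*.9232
print(o["t"],o["eef_pos"],"x",x,"perp",-d[0]*.9232+d[1]*.3843,"depth",.042+.008*(1-(x/.135)**2)-d[2],np.mean(F,0),np.std(F,0))
E
python3 f.py
```

```text
6.475 [0.60911368 0.02359697 0.04083371] x 0.12252485706352943 perp 0.0007293487141578764 depth 0.002576507856936021 [ 0.31292059 -0.02166125  1.20020741] [0.44256614 0.40930282 0.39875105]
```

About 1.2 N on the bar, as planned. Start the stroke at 4 mm per row, following the arch.

carry_out:
  rows: "-1.54 -3.69 0.42 0;-1.54 -3.69 0.41 0;-1.54 -3.69 0.39 0;-1.54 -3.69 0.38 0;-1.54 -3.69 0.36 0;-1.54 -3.69 0.34 0;-1.54 -3.69 0.33 0;-1.54 -3.69 0.32 0;-1.54 -3.69 0.3 0;-1.54 -3.69 0.28 0"

```text
t: 7.72
eef_pos: [0.5936, -0.0135, 0.0443]
tool_rot: [-0.0, 0.196, 0.981, 0.0]
contact_force: [1.0, 1.2, 1.1]
gripper_width: 0.002
grasp_force: 0.5
```

```bash
python3 f.py
```

```text
8.325 [ 0.59367652 -0.01326074  0.04430934] x 0.08256532523198487 perp 0.0008165148531599949 depth 0.002698275344672915 [-0.04614449 -0.69863384  0.90638515] [0.27722808 0.55776525 0.64043236]
```

carry_out:
  rows: "-1.54 -3.69 0.27 0;-1.54 -3.69 0.25 0;-1.54 -3.69 0.24 0;-1.54 -3.69 0.22 0;-1.54 -3.69 0.2 0;-1.54 -3.69 0.19 0;-1.54 -3.69 0.18 0;-1.54 -3.69 0.16 0;-1.54 -3.69 0.14 0;-1.54 -3.69 0.12 0"

```text
t: 9.57
eef_pos: [0.5781, -0.0505, 0.0463]
tool_rot: [-0.0, 0.196, 0.981, 0.0]
contact_force: [0.9, 0.9, 0.7]
gripper_width: 0.003
grasp_force: 0.5
```

```bash
python3 f.py
```

```text
10.175 [ 0.57820422 -0.05016904  0.04627354] x 0.04254557584274019 perp 0.000916684094465799 depth 0.002931890237003021 [-0.17817737 -0.84835026  1.13167099] [0.47229217 0.50283786 0.45196781]
```

carry_out:
  rows: "-1.54 -3.69 0.13 0;-1.54 -3.69 0.12 0;-1.54 -3.69 0.11 0;-1.54 -3.69 0.1 0;-1.54 -3.69 0.08 0;-1.54 -3.69 0.07 0;-1.54 -3.69 0.05 0;-1.54 -3.69 0.03 0;-1.54 -3.69 0.01 0;-1.54 -3.69 0 0"

```text
t: 11.42
eef_pos: [0.5628, -0.0873, 0.047]
tool_rot: [-0.0, 0.196, 0.981, 0.0]
contact_force: [0.4, 1.4, 2.2]
gripper_width: 0.001
grasp_force: 0.5
```

```bash
python3 f.py
```

```text
12.025 [ 0.56286277 -0.08706296  0.04699696] x 0.0025893849598090006 perp 0.0009015786080013215 depth 0.00300009322534963 [-0.05921257 -0.5383084   1.08336947] [0.40251277 0.58798562 0.61744463]
```

carry_out:
  rows: "-1.54 -3.69 0 0;-1.54 -3.69 -0.02 0;-1.54 -3.69 -0.03 0;-1.54 -3.69 -0.04 0;-1.54 -3.69 -0.05 0;-1.54 -3.69 -0.07 0;-1.54 -3.69 -0.08 0;-1.54 -3.69 -0.09 0;-1.54 -3.69 -0.11 0;-1.54 -3.69 -0.12 0"

```text
t: 13.28
eef_pos: [0.5474, -0.1242, 0.0464]
tool_rot: [-0.0, 0.196, 0.981, 0.0]
contact_force: [0.4, 0.4, 1.5]
gripper_width: -0.001
grasp_force: 0.5
```

```bash
python3 f.py
```

```text
13.875 [ 0.54743989 -0.12399729  0.046384  ] x -0.03743539943607764 perp 0.0009461093841710878 depth 0.003000836994995315 [-0.24677192 -0.73863819  1.10811023] [0.37944707 0.40968934 0.39657636]
```

carry_out:
  rows: "-1.54 -3.69 -0.14 0;-1.54 -3.69 -0.15 0;-1.54 -3.69 -0.17 0;-1.54 -3.69 -0.18 0;-1.54 -3.69 -0.2 0;-1.54 -3.69 -0.21 0;-1.54 -3.69 -0.22 0;-1.54 -3.69 -0.24 0;-1.54 -3.69 -0.25 0;-1.54 -3.69 -0.26 0"

```text
t: 15.12
eef_pos: [0.5319, -0.1612, 0.0444]
tool_rot: [-0.0, 0.196, 0.981, 0.0]
contact_force: [0.3, 0.6, 0.6]
gripper_width: 0.002
grasp_force: 0.5
```

```bash
python3 f.py
```

```text
15.725 [ 0.53206137 -0.16091537  0.04437166] x -0.07742813747313375 perp 0.0009559474260755207 depth 0.002996743247214141 [-0.48047514 -0.78622269  1.04361255] [0.45236479 0.72302315 0.36715935]
```

carry_out:
  rows: "-1.54 -3.69 -0.28 0;-1.54 -3.69 -0.29 0;-1.54 -3.69 -0.31 0;-1.54 -3.69 -0.32 0;-1.54 -3.69 -0.34 0;-1.54 -3.69 -0.35 0;-1.54 -3.69 -0.37 0;-1.54 -3.69 -0.38 0;-1.54 -3.69 -0.39 0;-1.54 -3.69 -0.4 0"

```text
t: 16.98
eef_pos: [0.5166, -0.198, 0.0409]
tool_rot: [-0.0, 0.196, 0.981, 0.0]
contact_force: [0.4, -0.0, 1.5]
gripper_width: -0.001
grasp_force: 0.5
```

```bash
python3 f.py
```

```text
17.575 [ 0.51667773 -0.19780582  0.04095353] x -0.1173973257997781 perp 0.0009811214486246805 depth 0.002996699416466582 [-0.19559012 -0.94504958  1.14081   ] [0.54360881 0.40604095 0.58590128]
```

carry_out:
  rows: "-1.54 -3.69 -0.42 0;-1.54 -3.69 -0.43 0;-1.54 -3.69 -0.45 0;0 0 0 0;0 0 0 0"

```text
t: 18.2
eef_pos: [0.5118, -0.2093, 0.0396]
tool_rot: [-0.0, 0.196, 0.981, -0.0]
contact_force: [-0.4, -0.7, 0.9]
gripper_width: 0.003
grasp_force: 0.6
```

carry_out:
  rows: "0 0 1 0;0 0 2 0;0 0 3 0;0 0 6 0;0 0 15 0;0 0 20 0;0 0 25 0;0 0 20 0;0 0 0 0;0 0 0 0"

```text
t: 19.45
eef_pos: [0.5118, -0.2087, 0.1315]
tool_rot: [-0.0, 0.196, 0.981, 0.0]
contact_force: [-0.9, -0.6, 0.1]
gripper_width: 0.003
grasp_force: 0.0
```

```bash
python3 f.py
python3 - <<'E'
from h import *
c=read_camera("scene");cv2.imwrite("pics/s9.png",c["img"])
E
```

```text
20.05 [ 0.51202176 -0.20888308  0.13156334] x -0.12941314556424208 perp 0.0010225264123851774 depth -0.08891489636219674 [ 0.05725194  0.00681621 -0.08951613] [0.35590779 0.60417855 0.29450809]
```

View pics/s9.png

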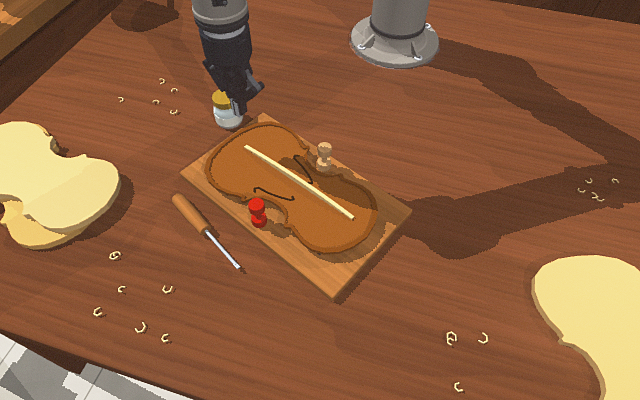

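The picture shows the spools, jar and chisel where they were, the plate at rest, and the gripper clear above it.

```bash
python3 -c "
from station import *
print(hand_in())"
```

```text
the job is handed in; nothing more can be done
None
```

I handed the job in: the fingertips ran along the bar from about 12 mm short of its narrow end to about 6 mm short of its wide end, at about 1 N, then lifted clear, and nothing else appeared to have moved; no verdict came back.

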